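# Right the toppled service can and click its cap shut

## Robot

A 6-joint arm with a two-finger parallel gripper is mounted at the origin on the work surface. World frame = base frame: x ahead of the robot, y to its left, z up, the work surface at z = 0. Lengths are in m, angles in rad, forces in N, time in s.
With the tool pointing down it reaches from about 0.25 to 0.775 m from the base axis. Payload 4 kg.
Tool frame: the origin (TCP) lies between the finger pads; the fingertips stand 14 mm ahead of it and the grasp point (between the pads) lies 5 mm behind it; z points along the fingers, y is the direction in which the jaws open and shut (so a half turn about z gives the same grasp; the last joint's range is limited). The gripper opens to 94 mm and grips with 3 to 60 N. Pads are 16 mm wide; open, the fingers measure 119 mm over their backs; the gripper's body (75 mm by 177 mm) begins 78 mm behind the grasp point.
Start: joints at [1.205, 0.087, 1.371, -0, 1.684, -0.103], TCP at [0.143, 0.531, 0.22] pointing down, gripper open.
Joint ranges: [-3.1, 3.1], [-0.76, 2.03], [0.27, 2.55], [-1.08, 4.22], [0.17, 2.65], [-2.57, 2.57]. Speed limits (rad/s): [2.79, 2.79, 3.14, 3.14, 3.14, 3.14].

## Interface

Orientations are given as [roll, pitch, yaw] about the fixed x, y, z axes, in that order (R = Rz(yaw) Ry(pitch) Rx(roll)).
In Python, from bench import robot, cams, spotter gives the robot as it stands.
- The arm moves only by the shell command python3 -m inch 'ROWS'. ROWS is JSON, a list of rows, each an object of numbers: "grip": the opening, from 0 (shut) to 1 (fully open); "dx", "dy", "dz": the shift along the tool's x, y, z in units of 25 mm (1.0 is 25 mm); "rx", "ry", "rz": the turn, a rotation vector about the tool's x, y, z in units of 5 degrees (1.0 is 5 degrees). A call has 1 to 12 rows; each row shifts and turns the pose as measured when the row begins, along the tool's axes as they then stand; what a row does not reach is not made up. A row lasts 1/8 s, in which the tool goes at most 62.5 mm and 10.7 degrees, less where a joint would pass 70% of its speed; a pose out of reach is approached as far as the arm can. A call is refused whole if a number of a shift passes 1 or a number of a turn 1, either way. A call with a gripper value outside its range is refused whole. The fingers move at their own pace and stop on an object; the grip force is fixed at half the most. Time passes only in rows, so rows that do not move let the fingers close. It gives the time, the measured TCP pose, the force and the opening at its end, in the units of the state.
- robot.get_obs(): the state, without advancing time (a new reading comes with each control period).
- cams.snapshot(name): name is "scene" or "side" or "wrist"; returns a dict with "frame" (400x640x3 uint8, red, green, blue), "intrinsics" (3x3 intrinsics, pixels), "k1" (the pictures are not rectified: a ray, as slopes to the right and down, at radius r is drawn at 1 + k1 r^2 times it, then the intrinsics apply), "eye" and "orientation" of the camera in the world. Camera axes: x right, y up, looking along -z (the intrinsics and any distortion apply to the point x, -y, -z); pixel columns grow to the right and rows downward; lengths in m; the calibration is good to about 2 mm. A picture is of the moment at which its call begins. There is no depth.
- robot.close_job(): hands the job in, once; it reports no verdict.
Trained networks look in a picture, given as the dict that the camera call returned (one of the last four; its "shot" number tells which), for a name from the list of things; names that differ only in an ending like _2 or _b are one class to them, and where a whole thing is asked for, a point or a joint stands for the part that bears it (a point fixed in the world has none). Each returns a list of dicts, best first, with "score" (0 to 1); they miss things now and then, are a little off and sometimes report something else, mostly with a low value. They report only what shows in the picture. A call takes as long as a camera call. They do not tell look-alikes from the thing itself.
- spotter.regions_of(picture, query): "pixels" (400x640 bool, what is visible of it) and "extent" ([left, top, right, bottom] in pixels, round what is visible of it).
- spotter.place_of(picture, query): "pixel" ([column, row] in pixels: a listed point, or the origin of a listed thing).
The state is a dict: "time": time; "joint_positions": joint angles; "qvel": joint speeds; "joint_torque": joint torques, N m; "tool_pos": TCP position; "ee_rot": TCP orientation; "wrist_force": force on the tool from outside, world axes, zero at the start; "wrist_torque": the same for the moment, N m; "width": finger opening in m.
Only numpy, scipy, OpenCV 4.12 (cv2) and the standard library are available. Lean on these libraries where they do the work, as an engineer would, in place of code of your own. Each camera call takes 0.05 s, during which the arm holds its last target.

## Task

One rectangular can has keeled over onto the tins in its storage lane and its cap has worked loose. Ease it back upright on its base in the lane without letting it drop, then turn its cap clockwise until the cap's ratchet clicks and slips, leaving it tight. Keep the tins beside it standing, leave the other things on the bench where they are, and let go.

Things in the scene. Friction and masses are not known exactly. Their poses are not given: they have to be found in the camera images.
- lane: Plain steel channel fixed to the bench: inside 400 x 68 mm, walls 45 mm high, end lips 30 mm high, sheet 3 mm thick. Origin: centre of its underside; x runs along the lane, z up. From its -x end it holds: a short tin, over 80 mm of free space where the can stands once upright, the gap into which the can leans (towards +x), two short tins.
- can: Rectangular sheet-metal can with paper label, 80 (its x, along the lane) x 64 (y) x 140 mm (z, upright axis), 0.45 to 0.75 kg. Origin: centre of its base. Starts leaning about 40 degrees towards the lane's +x, on its +x bottom edge, its +x face on the rim of tin_b; if tilted less than about 28 degrees it falls back onto its base. 2 mm play to each lane wall.
- can_middle (a point): Centre of the can's body, 70 mm above its base on the upright axis; axes as the can's.
- cap_bar (a point): Middle of the black cap's grip bar, on the can's axis, 177 mm above its base. The cap: a round skirt 46 mm in diameter, 148 to 168 mm above the can's base, and on it a straight raised bar 42 mm long (this point's x), 12 mm thick (y), 168 to 187 mm above the base; z points away from the can. Moves with the cap.
- cap_thread (a joint): Thread of the cap: angle (rad) by which the cap is unscrewed from its seat; 0 = fully home, starts 0.4 to 1.5; falls as the cap is turned clockwise seen from above. Turns at about 0.05 N m, either way.
- cap_ratchet (a joint): Angle (rad) by which the outer cap has slipped clockwise over its threaded plug; 0 at the start. Once the thread is home it slips at about 0.2 N m and snaps on by a click of 0.52 rad (30 degrees), resting near whole clicks. Turning back (anticlockwise) unscrews the thread again.
- tin_a: Short round steel tin, 62 mm in diameter, 74 mm high, 0.42 kg, loose, at the lane's -x end. Origin: centre of its base.
- tin_b: Same short tin, the one that the can leans on, on its +x side. Origin: centre of its base.
- tin_c: Same short tin, between tin_b and the lane's +x end. Origin: centre of its base.
- tube_a: Bystander: blue tube standing on the bench beyond the lane's -x end, 52 mm in diameter, 150 mm high. Origin: centre of its base.
- tube_b: Bystander: same as tube_a, beside it.
- tray: Bystander: low grey steel tray, 160 x 110 x 40 mm, on the bench on the lane's -y side, with a bearing ring in it. Origin: centre of its underside.
Mind the look-alikes: they are no part of the job. There is more than one size of the can; the job needs the largest.

How it is judged:
On the way, in this order (a step that is already met when the one before it is completed fails the run):
1. the can stands upright on its base on the lane's floor (angle between can's own z axis and vertical below 0.07 rad and z of can in the frame of lane below 0.007 m), for 0.3 s.
2. the cap is fully home and its ratchet has slipped by at least one click (value of joint cap_thread below 0.1 rad and value of joint cap_ratchet above 0.42 rad), for 0.2 s.
At the end, for the whole second after the job is handed in: The can stands at rest, upright within 4 degrees, base flat on the lane's floor between the walls; the cap is home (within 0.1 rad) and its ratchet has slipped at least one click (over 0.42 rad); all three tins still stand in the lane (all of step 1 and all of step 2 and y of can in the frame of lane between -0.008 and 0.008 m and linear speed of can below 0.02 m/s and angular speed of can below 0.1 rad/s and angle between each of tin_a, tin_b, tin_c's own z axis and vertical below 0.1 rad); the robot touches nothing.
It fails at once if the can drops or slams (turns faster than 2.7 rad/s, as when it falls back from some 8 degrees or more) instead of being eased upright (angular speed of can above 2.7 rad/s).
It fails at once if a tin in the lane is knocked over (tilts more than 20 degrees) (angle between any of tin_a, tin_b, tin_c's own z axis and vertical above 0.35 rad).
It fails at once if a tube or the tray on the bench is shifted by more than 20 mm (distance of any of tube_a, tube_b, tray from where it was at the start of the episode above 0.02 m).
It also fails if it takes over 64 s, if anything falls off the work surface, if the arm or the gripper's body presses on something with over 40 N, if the wrist force passes 120 N, or if a joint passes its speed limit or range.

## Working session

There is one attempt and no reset: what is moved stays moved. The work goes in short steps, Python scripts to look and compute and a shell command to move; the robot and the scene stay as the last step left them, time stands still between calls to the robot, and variables do not carry over. Pictures are saved under pics/ and viewed, and the job is handed in when it is done.

```bash
ls; mkdir -p pics
cat > h.py <<'E'
import numpy as np, cv2
from bench import robot, cams, spotter
from scipy.spatial.transform import Rotation as R
def ray(p,uv):
    K=np.array(p["intrinsics"]);s=np.array([(uv[0]-K[0,2])/K[0,0],(uv[1]-K[1,2])/K[1,1]])
    q=s.copy()
    for _ in range(30): q=s/(1+p["k1"]*(q@q))
    return np.array(p["eye"]),cam_R(p)@np.array([q[0],-q[1],-1])
def cam_R(p):
    o=np.array(p["orientation"],float)
    if o.shape==(3,3): return o
    return R.from_euler('xyz',o).as_matrix() if o.size==3 else None
def onz(p,uv,z):
    e,d=ray(p,uv); return e+d*(z-e[2])/d[2]
def proj(p,X):
    c=cam_R(p).T@(np.array(X)-np.array(p["eye"])); q=np.array([c[0],-c[1]])/-c[2]
    q=q*(1+p["k1"]*(q@q)); K=np.array(p["intrinsics"]); return np.array([K[0,0]*q[0]+K[0,2],K[1,1]*q[1]+K[1,2]])
def tri(a):
    A=np.zeros((3,3));b=np.zeros(3)
    for p,uv in a:
        e,d=ray(p,uv);d=d/np.linalg.norm(d);M=np.eye(3)-np.outer(d,d);A+=M;b+=M@e
    return np.linalg.solve(A,b)
def save(p,n): cv2.imwrite('pics/'+n,cv2.cvtColor(p["frame"],cv2.COLOR_RGB2BGR))
E
python3 - <<'E'
from h import *
print(robot.get_obs())
for n in ["scene","side","wrist"]:
    p=cams.snapshot(n);save(p,n+'0.png');print(n,p["eye"],p["orientation"],p["k1"],p["intrinsics"])
    for q in ["can","can_middle","cap_bar","lane","tin_a"]:
        print(q,[(np.round(r["pixel"]).tolist(),round(r["score"],2)) for r in spotter.place_of(p,q)])
E
```

```text
pics
{'time': 0.0, 'joint_positions': array([ 1.20491707e+00,  8.79503162e-02,  1.37220653e+00,  1.31763322e-05,
        1.68359478e+00, -1.03091090e-01]), 'qvel': array([-0.00024345, -0.00177752,  0.00182722, -0.00049632,  0.00256586,
        0.00132125]), 'joint_torque': array([ 5.25100422e-04, -3.40179455e+01, -3.02434051e+01,  7.18781655e-02,
        3.29094124e-02, -1.51371523e-04]), 'tool_pos': array([0.14269059, 0.53064812, 0.21833091]), 'ee_rot': array([-3.13944649e+00, -2.35203275e-04,  2.87880570e+00]), 'wrist_force': array([-0.19577094,  0.30644958,  0.31813795]), 'wrist_torque': array([ 0.0197649 , -0.01784066,  0.0083549 ]), 'width': 0.09411312095670799}
scene [0.97821789 0.64953607 0.73572835] [ 0.91245895 -0.00573513  2.56220037] -0.000440911052142878 [[375.83796007   0.         322.70082377]
 [  0.         375.83796007 194.9438629 ]
 [  0.           0.           1.        ]]
can [([362.0, 235.0], 0.67), ([260.0, 249.0], 0.64)]
can_middle [([370.0, 230.0], 0.91), ([471.0, 250.0], 0.66), ([265.0, 233.0], 0.58)]
cap_bar [([387.0, 227.0], 0.6), ([501.0, 245.0], 0.52), ([2
[... 388 characters left out ...]
   1.        ]]
can [([413.0, 335.0], 0.96), ([333.0, 261.0], 0.85), ([229.0, 226.0], 0.66), ([373.0, 199.0], 0.16)]
can_middle [([326.0, 262.0], 0.95), ([434.0, 346.0], 0.61), ([241.0, 215.0], 0.57)]
cap_bar [([318.0, 262.0], 0.68), ([474.0, 358.0], 0.67), ([266.0, 200.0], 0.51)]
lane [([327.0, 283.0], 0.69)]
tin_a [([307.0, 343.0], 0.91), ([316.0, 315.0], 0.79), ([342.0, 232.0], 0.74)]
wrist [0.07758659 0.54807183 0.3858249 ] [-2.36807122e-01  3.95476823e-04  1.30844705e+00] -0.031084067814589323 [[352.30903754   0.         313.44234836]
 [  0.         352.30903754 201.10092765]
 [  0.           0.           1.        ]]
can []
can_middle []
cap_bar [([145.0, 272.0], 0.7)]
lane []
tin_a []
```

View pics/scene0.png

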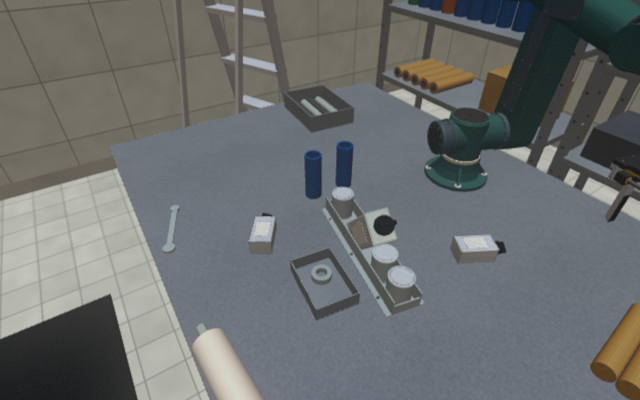

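View pics/side0.png

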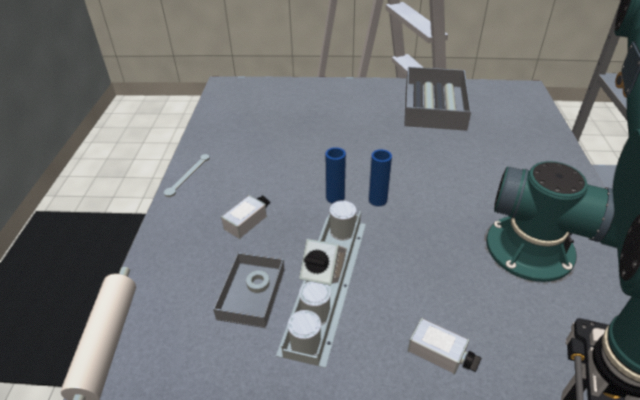

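View pics/wrist0.png

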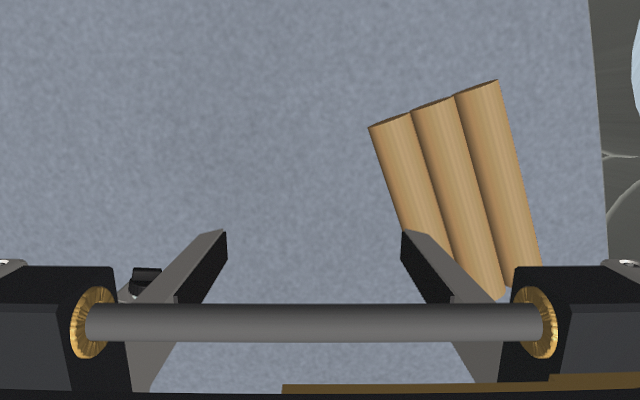

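Run:
```python
from h import *
ims=[]
for n,(x0,y0,x1,y1) in [("scene",(310,140,435,320)),("side",(270,140,395,370))]:
    p=cams.snapshot(n); c=p["frame"][y0:y1,x0:x1]
    s=580/(y1-y0); c=cv2.resize(c,None,fx=s,fy=s,interpolation=cv2.INTER_CUBIC); print(c.shape,s)
    ims.append(c)
    for q in ["tin_a","tube_a","can","cap_bar","lane","tray"]:
        print(n,q,[(np.round(r["extent"]).tolist(),round(r["score"],2)) for r in spotter.regions_of(p,q)])
    # pixel->world for reference
im=np.hstack(ims);cv2.imwrite('pics/crop0.png',im[...,::-1])
```

```text
(580, 403, 3) 3.2222222222222223
scene tin_a [([333.0, 188.0, 355.0, 216.0], 0.85), ([383.0, 265.0, 414.0, 304.0], 0.8)]
scene tube_a [([336.0, 139.0, 351.0, 186.0], 0.92), ([304.0, 153.0, 322.0, 198.0], 0.57)]
scene can [([450.0, 238.0, 507.0, 262.0], 0.84), ([249.0, 213.0, 277.0, 252.0], 0.82), ([348.0, 208.0, 400.0, 248.0], 0.71)]
scene cap_bar [([377.0, 218.0, 397.0, 238.0], 0.62)]
scene lane [([322.0, 198.0, 425.0, 316.0], 0.79)]
scene tray [([290.0, 247.0, 358.0, 320.0], 0.74)]
(580, 315, 3) 2.5217391304347827
side tin_a [([327.0, 201.0, 352.0, 242.0], 0.97), ([288.0, 310.0, 320.0, 357.0], 0.91), ([297.0, 283.0, 333.0, 320.0], 0.61), ([276.0, 212.0, 365.0, 365.0], 0.52), ([302.0, 247.0, 329.0, 277.0], 0.35)]
side tube_a [([367.0, 149.0, 393.0, 206.0], 0.93), ([327.0, 147.0, 345.0, 204.0], 0.69), ([213.0, 256.0, 282.0, 328.0], 0.39)]
side can [([221.0, 196.0, 271.0, 238.0], 0.91), ([298.0, 238.0, 346.0, 286.0], 0.76), ([407.0, 320.0, 482.0, 371.0], 0.63)]
side cap_bar [([464.0, 350.0, 479.0, 373.0], 0.78), ([257.0, 199.0, 271.0, 206.0], 0.62), ([303.0, 250.0, 328.0, 275.0], 0.61), ([213.0, 253.0, 283.0, 330.0], 0.17)]
side lane [([276.0, 213.0, 362.0, 367.0], 0.63)]
side tray [([214.0, 251.0, 284.0, 327.0], 0.61), ([304.0, 248.0, 332.0, 272.0], 0.29)]
```

View pics/crop0.png

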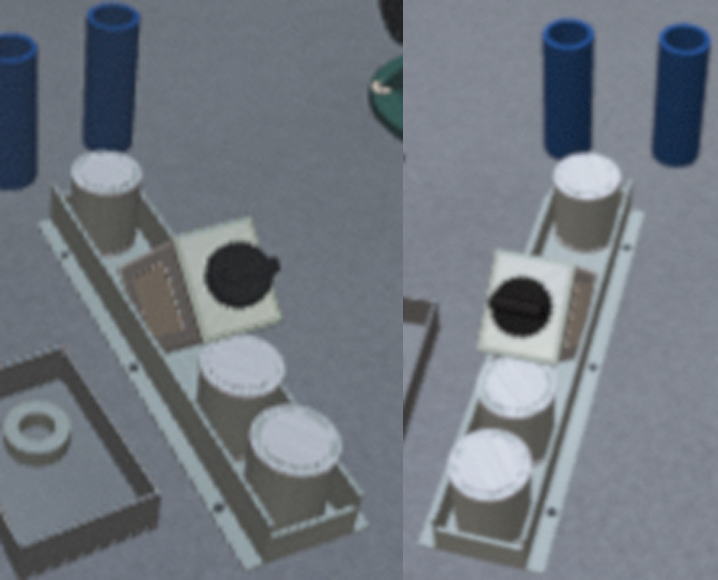

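Run:
```python
from h import *
A=cams.snapshot("scene");B=cams.snapshot("side")
sc=lambda u,v:(310+u/3.2222-.5+.15,140+v/3.2222-.35)
sd=lambda u,v:(270+(u-403)/2.5217-.3,140+v/2.5217-.3)
for n,a,b in [("tin_a",(106,172),(587,177)),("b",(241,365),(515,385)),("c",(294,440),(490,464)),("cap",(238,274),(521,307)),
 ]:
    a=sc(*a);b=sd(*b);print(n,onz(A,a,.077).round(4),onz(B,b,.077).round(4),tri([(A,a),(B,b)]).round(4))
print("walls z.045 scene",[onz(A,sc(*x),.045).round(4) for x in [(52,187),(271,527),(357,494)]])
print("flange z0 scene",[onz(A,sc(*x),.003).round(4) for x in [(40,222),(254,569),(368,523)]])
print("flange z0 side",[onz(B,sd(*x),.003).round(4) for x in [(642,210),(545,570),(418,543)]])
print("bars side",[onz(B,sd(*x),.16).round(4) for x in [(490,303),(553,310)]])
for n,u in [("cam A",None)]:
  pass
for u,v in [((313,195),(337,200)),((344,187),(380,204))]: print("tube",onz(A,u,.0).round(3),onz(B,v,.0).round(3))
print(onz(A,(475,248),.03),onz(A,(262,233),.03))
```

```text
tin_a [ 0.4556 -0.0376  0.077 ] [ 0.4537 -0.0373  0.077 ] [ 0.4537 -0.0401  0.0745]
b [0.5087 0.2085 0.077 ] [0.507  0.2071 0.077 ] [0.5072 0.2067 0.0753]
c [0.5244 0.2831 0.077 ] [0.5215 0.2816 0.077 ] [0.5218 0.2804 0.0738]
cap [0.4449 0.1305 0.077 ] [0.5069 0.1254 0.077 ] [0.5019 0.1858 0.1474]
walls z.045 scene [array([ 0.4855, -0.0795,  0.045 ]), array([0.5673, 0.3132, 0.045 ]), array([0.4984, 0.3252, 0.045 ])]
flange z0 scene [array([ 0.4947, -0.0853,  0.003 ]), array([0.5758, 0.3127, 0.003 ]), array([0.481 , 0.3284, 0.003 ])]
flange z0 side [array([ 0.398 , -0.0695,  0.003 ]), array([0.4786, 0.3269, 0.003 ]), array([0.5793, 0.308 , 0.003 ])]
bars side [array([0.5248, 0.1932, 0.16  ]), array([0.4766, 0.1984, 0.16  ])]
tube [ 0.48  -0.161  0.   ] [ 0.47  -0.157  0.   ]
tube [ 0.372 -0.142  0.   ] [ 0.356 -0.145  0.   ]
[0.26540033 0.29186368 0.03      ] [ 0.70589119 -0.05977387  0.03      ]
```

Candidates for the can: the leaning one in the lane at scene (375,228), and the lying ones at (262,233) and (475,248). The one leaning in the lane on tin_b fits the description; the crop above shows it clearly. I'll move the gripper towards a stand-off along its axis.

```bash
python3 -m inch '[{"grip":1,"dx":-0.96,"dy":-0.38,"dz":-0.2},{"grip":1,"dx":-0.96,"dy":-0.38,"dz":-0.2},{"grip":1,"dx":-0.96,"dy":-0.38,"dz":-0.2},{"grip":1,"dx":-0.96,"dy":-0.38,"dz":-0.2},{"grip":1,"dx":-0.96,"dy":-0.38,"dz":-0.2},{"grip":1,"dx":-0.96,"dy":-0.38,"dz":-0.2},{"grip":1,"dx":-0.96,"dy":-0.38,"dz":-0.2},{"grip":1,"dx":-0.96,"dy":-0.38,"dz":-0.2},{"grip":1,"dx":-0.96,"dy":-0.38,"dz":-0.2},{"grip":1,"dx":-0.96,"dy":-0.38,"dz":-0.2},{"grip":1,"dx":-0.96,"dy":-0.38,"dz":-0.2},{"grip":1,"dx":-0.96,"dy":-0.38,"dz":-0.2}]'; python3 -c "
from h import *
o=robot.get_obs();print(o['joint_positions'],o['tool_pos'],o['ee_rot'])
p=cams.snapshot('wrist');save(p,'w1.png')"
```

```text
[ 1.20488864e+00  8.72113247e-02  1.37068012e+00 -1.93820221e-05
  1.68361092e+00 -1.03127202e-01] [0.14290442 0.53113233 0.21950978] [3.14150483e+00 2.84507336e-05 2.87880998e+00]invalid input at $[0]: expected keys grip, dx, dy, dz, rx, ry, rz
```

View pics/w1.png

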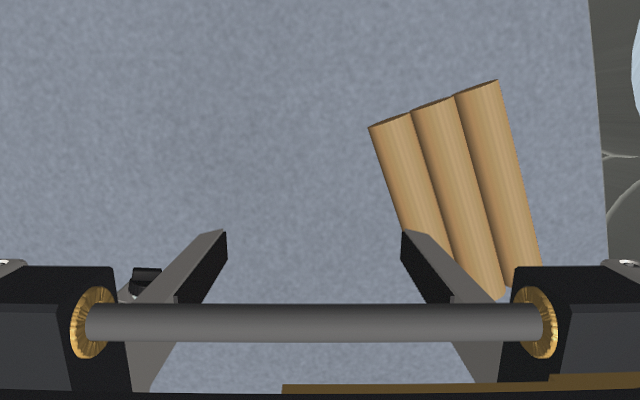

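```bash
python3 -m inch '[{"grip":1,"dx":-0.96,"dy":-0.38,"dz":-0.2,"rx":0,"ry":0,"rz":0},{"grip":1,"dx":-0.96,"dy":-0.38,"dz":-0.2,"rx":0,"ry":0,"rz":0},{"grip":1,"dx":-0.96,"dy":-0.38,"dz":-0.2,"rx":0,"ry":0,"rz":0},{"grip":1,"dx":-0.96,"dy":-0.38,"dz":-0.2,"rx":0,"ry":0,"rz":0},{"grip":1,"dx":-0.96,"dy":-0.38,"dz":-0.2,"rx":0,"ry":0,"rz":0},{"grip":1,"dx":-0.96,"dy":-0.38,"dz":-0.2,"rx":0,"ry":0,"rz":0},{"grip":1,"dx":-0.96,"dy":-0.38,"dz":-0.2,"rx":0,"ry":0,"rz":0},{"grip":1,"dx":-0.96,"dy":-0.38,"dz":-0.2,"rx":0,"ry":0,"rz":0},{"grip":1,"dx":-0.96,"dy":-0.38,"dz":-0.2,"rx":0,"ry":0,"rz":0},{"grip":1,"dx":-0.96,"dy":-0.38,"dz":-0.2,"rx":0,"ry":0,"rz":0},{"grip":1,"dx":-0.96,"dy":-0.38,"dz":-0.2,"rx":0,"ry":0,"rz":0},{"grip":1,"dx":-0.96,"dy":-0.38,"dz":-0.2,"rx":0,"ry":0,"rz":0}]'; python3 -c "
from h import *
o=robot.get_obs();print(o['joint_positions'],o['tool_pos'],o['ee_rot'])
p=cams.snapshot('wrist');save(p,'w2.png')"
```

```text
time: 3.25
tool_pos: [0.3978, 0.3416, 0.2812]
ee_rot: [3.141, 0.0, 2.883]
wrist_force: [0.0, 0.7, -1.0]
width: 0.0939
[ 6.01267562e-01  2.55702654e-02  1.31436158e+00  2.94883342e-05
  1.80106425e+00 -7.11032744e-01] [0.39781966 0.34155345 0.28115377] [3.14112191e+00 3.67574535e-04 2.88310328e+00]
```

View pics/w2.png

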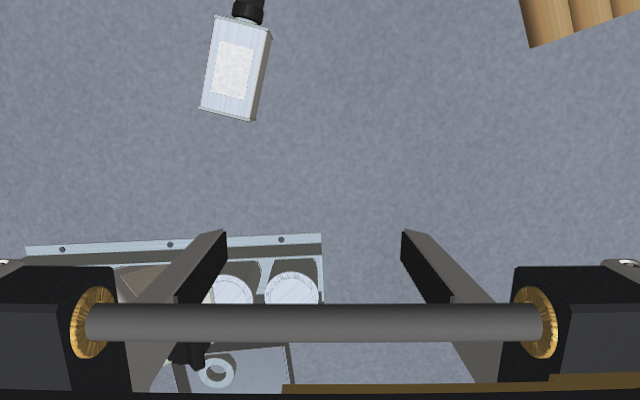

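```bash
python3 -m inch '[{"grip":1,"dx":-0.96,"dy":-0.36,"dz":0.3,"rx":0,"ry":0,"rz":-0.2},{"grip":1,"dx":-0.96,"dy":-0.36,"dz":0.3,"rx":0,"ry":0,"rz":-0.2},{"grip":1,"dx":-0.96,"dy":-0.36,"dz":0.3,"rx":0,"ry":0,"rz":-0.2},{"grip":1,"dx":-0.96,"dy":-0.36,"dz":0.3,"rx":0,"ry":0,"rz":0},{"grip":1,"dx":-0.96,"dy":-0.36,"dz":0.3,"rx":0,"ry":0,"rz":0},{"grip":1,"dx":-0.96,"dy":-0.36,"dz":0.3,"rx":0,"ry":0,"rz":0}]'; 
python3 -m inch '[{"grip":1,"dx":0,"dy":0,"dz":0,"rx":1,"ry":0,"rz":0},{"grip":1,"dx":0,"dy":0,"dz":0,"rx":1,"ry":0,"rz":0},{"grip":1,"dx":0,"dy":0,"dz":0,"rx":1,"ry":0,"rz":0},{"grip":1,"dx":0,"dy":0,"dz":0,"rx":1,"ry":0,"rz":0},{"grip":1,"dx":0,"dy":0,"dz":0,"rx":1,"ry":0,"rz":0},{"grip":1,"dx":0,"dy":0,"dz":0,"rx":1,"ry":0,"rz":0},{"grip":1,"dx":0,"dy":0,"dz":0,"rx":1,"ry":0,"rz":0},{"grip":1,"dx":0,"dy":0,"dz":0,"rx":1,"ry":0,"rz":0}]'; python3 -c "
from h import *
o=robot.get_obs();print(o['joint_positions'],o['tool_pos'],o['ee_rot']); print(R.from_euler('xyz',o['ee_rot']).as_matrix().round(3))
for n in ['wrist','side','scene']:
  p=cams.snapshot(n);save(p,n+'3.png')
  print(spotter.place_of(p,'cap_bar'),spotter.place_of(p,'can_middle'))"
```

```text
time: 4.05
tool_pos: [0.5315, 0.2545, 0.2373]
ee_rot: [3.138, 0.005, 2.936]
wrist_force: [0.1, 0.1, -0.0]
width: 0.0939
time: 5.05
tool_pos: [0.5357, 0.2519, 0.2357]
ee_rot: [-2.426, 0.005, 2.931]
wrist_force: [-0.5, 0.9, -0.6]
width: 0.0939
[ 0.60232811  0.55311805  0.90689327 -0.57583869  2.15861547 -0.96344896] [0.53574006 0.2519212  0.23566932] [-2.42644396  0.00480878  2.930507  ]
[[-0.978  0.161 -0.134]
 [ 0.21   0.738 -0.642]
 [-0.005 -0.656 -0.755]]
[{'pixel': [321.5, 182.4], 'score': 0.76}, {'pixel': [244.8, 275.2], 'score': 0.55}] [{'pixel': [272.5, 304.7], 'score': 0.59}, {'pixel': [317.2, 155.6], 'score': 0.21}]
[{'pixel': [474.0, 360.0], 'score': 0.62}, {'pixel': [317.4, 313.9], 'score': 0.6}, {'pixel': [313.6, 260.2], 'score': 0.41}] [{'pixel': [322.5, 258.1], 'score': 0.94}, {'pixel': [434.9, 341.7], 'score': 0.83}, {'pixel': [242.1, 215.3], 'score': 0.46}]
[{'pixel': [502.3, 246.9], 'score': 0.67}, {'pixel': [270.6, 218.2], 'score': 0.59}, {'pixel': [389.2, 225.5], 'score': 0.54}] [{'pixel': [263.4, 233.2], 'score': 0.93}, {'pixel': [472.4, 247.7], 'score': 0.79}]
```

View pics/wrist3.png

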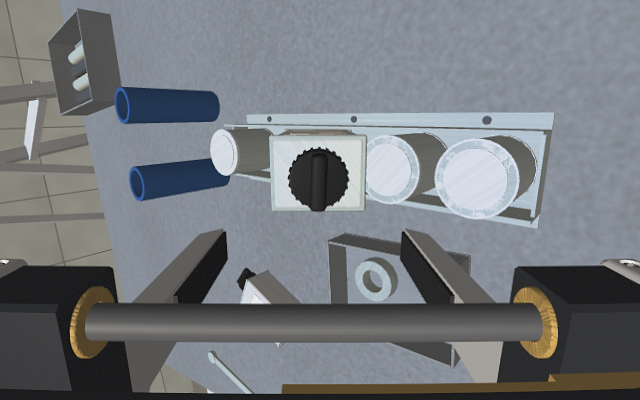

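View pics/scene3.png

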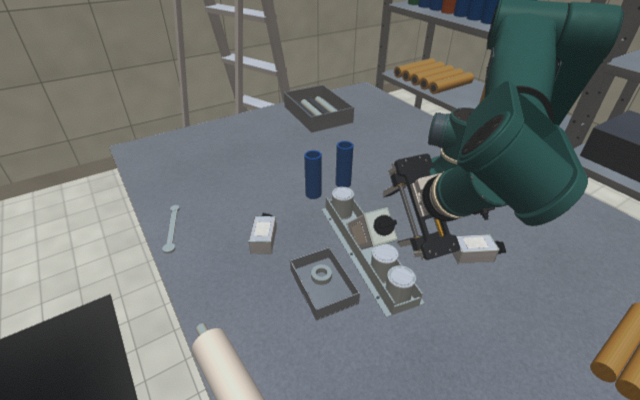

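Run:
```python
from h import *
W=cams.snapshot("wrist")
c=W["frame"][115:235,190:390]; cv2.imwrite('pics/wc.png',cv2.resize(c,None,fx=4,fy=4,interpolation=cv2.INTER_CUBIC)[...,::-1])
A=cams.snapshot("scene");B=cams.snapshot("side")
l=[(W,(321.5,182.4)),(B,(313.6,260.2)),(A,(389.2,225.5))]
print(tri(l),tri(l[:2]),tri([l[0],l[2]]))
```

```text
[0.50559444 0.20393115 0.16671259] [0.49508593 0.32143985 0.3074573 ] [0.50512725 0.20471333 0.16481956]
```

View pics/wc.png

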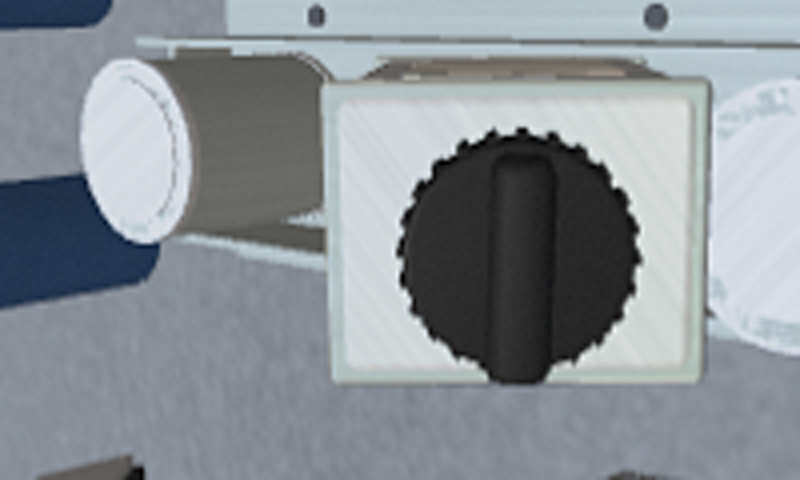

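```bash
cat > fit.py <<'E'
from h import *
from scipy.optimize import least_squares
W=cams.snapshot("wrist");A=cams.snapshot("scene");B=cams.snapshot("side")
q=lambda x,y:np.array([190+(x+.5)/4-.5,115+(y+.5)/4-.5])
obs=[((-.04,.032,.14),q(323,82)),((.04,.032,.14),q(712,80)),((-.04,-.032,.14),q(332,383)),((.04,-.032,.14),q(703,382))]
L=np.array([.489,.122,0])
def T(v):
    yaw,t,xe,ye=v[:4]
    Rc=R.from_euler('z',yaw)*R.from_euler('y',t)
    edge=L+R.from_euler('z',yaw).apply([xe,ye,.003])
    return Rc, edge-Rc.apply([.04,0,0])
def bar(v,s,h=.187):
    Rc,o=T(v);b=v[4];return o+Rc.apply([.021*s*np.cos(b),.021*s*np.sin(b),h])
def f(v):
    Rc,o=T(v);r=[]
    for X,u in obs: r+=list(proj(W,o+Rc.apply(X))-u)
    r+=list(proj(W,bar(v,1))-q(523,155)); r+=list(proj(W,bar(v,-1))-q(520,380))
    r+=list((proj(A,bar(v,0,.177))-[388,226])*.4); r+=list((proj(B,bar(v,0,.177))-[315.5,260.5])*.4)
    r+=[(v[0]-1.363)/.01,(v[1]-.7)/.05]
    return np.array(r)
s=least_squares(f,[1.363,.7,-.005,0,1.57])
v=s.x;print(np.degrees(v[[0,1,4]]),v[2:4]);print(s.fun.round(1))
Rc,o=T(v)
o_=robot.get_obs();Rt=R.from_euler('xyz',o_['ee_rot']);p=o_['tool_pos']
ax=Rc.apply([0,0,1])
for h in (.235,.1845): 
    t=o+h*ax; print(h,"target",t.round(4),"in tool mm",(Rt.inv().apply(t-p)*1000).round(1),"units",(Rt.inv().apply(t-p)/.025).round(2))
# desired tool: z=-ax, x = bar dir
bd=Rc.apply([np.cos(v[4]),np.sin(v[4]),0]); Rd=R.from_matrix(np.c_[bd,np.cross(-ax,bd),-ax])
print("rotvec units",np.degrees((Rt.inv()*Rd).as_rotvec())/5)
print("edge",o+Rc.apply([.04,0,0]), 'lx',R.from_euler('z',v[0]).apply([1,0,0]))
E
python3 fit.py
```

```text
[78.30340473 40.59659019 88.98703543] [-0.00709804  0.00134364]
[ 0.3 -0.1 -0.4 -0.4  0.7 -0.7 -0.1 -1.2 -0.1  0.4 -0.1  1.6 -0.3 -1.3
 -0.2  0.2  0.4  0.2]
0.235 target [0.5111 0.2353 0.2075] in tool mm [20.5  2.9 35.3] units [0.82 0.11 1.41]
0.1845 target [0.5044 0.2031 0.1691] in tool mm [20.5  3.1 85.8] units [0.82 0.12 3.43]
rotvec units [-0.04435281 -0.01032542  0.10007981]
edge [0.48624528 0.11532174 0.003     ] lx [0.20272911 0.97923486 0.        ]
```

```bash
python3 -m inch '[{"grip":1,"dx":0.41,"dy":0.06,"dz":0.2,"rx":0,"ry":0,"rz":0},{"grip":1,"dx":0.41,"dy":0.06,"dz":0.5,"rx":0,"ry":0,"rz":0.1},{"grip":1,"dx":0,"dy":0,"dz":0.7,"rx":0,"ry":0,"rz":0},{"grip":1,"dx":0,"dy":0,"dz":0.5,"rx":0,"ry":0,"rz":0},{"grip":1,"dx":0,"dy":0,"dz":0,"rx":0,"ry":0,"rz":0}]'
python3 - <<'E'
from h import *
o=robot.get_obs();Rt=R.from_euler('xyz',o['ee_rot']);t=np.array([.5044,.2031,.1691])
print((Rt.inv().apply(t-o['tool_pos'])/.025).round(2))
W=cams.snapshot("wrist");save(W,'w4.png')
E
```

```text
time: 6.42
tool_pos: [0.5061, 0.2274, 0.1959]
ee_rot: [-2.429, 0.009, 2.924]
wrist_force: [1.1, 0.4, 0.2]
width: 0.0941
[-0.13 -0.03  1.44]
```

View pics/w4.png

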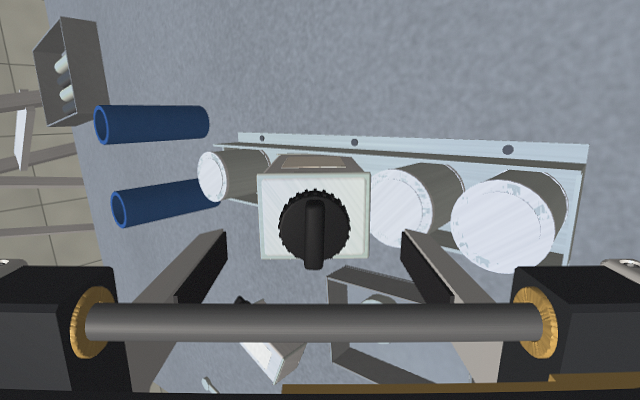

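```bash
python3 -m inch '[{"grip":1,"dx":-0.13,"dy":-0.03,"dz":0.5,"rx":0,"ry":0,"rz":0},{"grip":1,"dx":0,"dy":0,"dz":0.45,"rx":0,"ry":0,"rz":0},{"grip":1,"dx":0,"dy":0,"dz":0.2,"rx":0,"ry":0,"rz":0},{"grip":1,"dx":0,"dy":0,"dz":0,"rx":0,"ry":0,"rz":0}]'
python3 - <<'E'
from h import *
o=robot.get_obs();Rt=R.from_euler('xyz',o['ee_rot']);t=np.array([.5044,.2031,.1691])
print((Rt.inv().apply(t-o['tool_pos'])/.025).round(2))
W=cams.snapshot("wrist");save(W,'w5.png')
A=cams.snapshot("scene");cv2.imwrite('pics/a5.png',cv2.resize(A["frame"][180:330,310:460],None,fx=4,fy=4,interpolation=cv2.INTER_CUBIC)[...,::-1])
A=cams.snapshot("side");cv2.imwrite('pics/b5.png',cv2.resize(A["frame"][180:330,250:400],None,fx=4,fy=4,interpolation=cv2.INTER_CUBIC)[...,::-1])
E
```

```text
time: 6.98
tool_pos: [0.5061, 0.2071, 0.1742]
ee_rot: [-2.431, 0.011, 2.924]
wrist_force: [-0.1, 1.0, -0.5]
width: 0.0939
[0.04 0.   0.27]
```

View pics/w5.png

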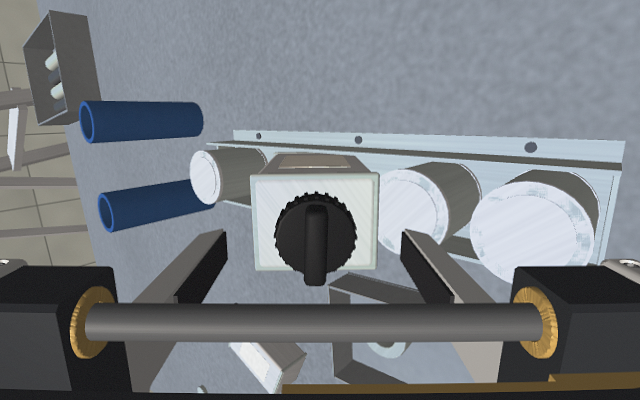

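View pics/a5.png

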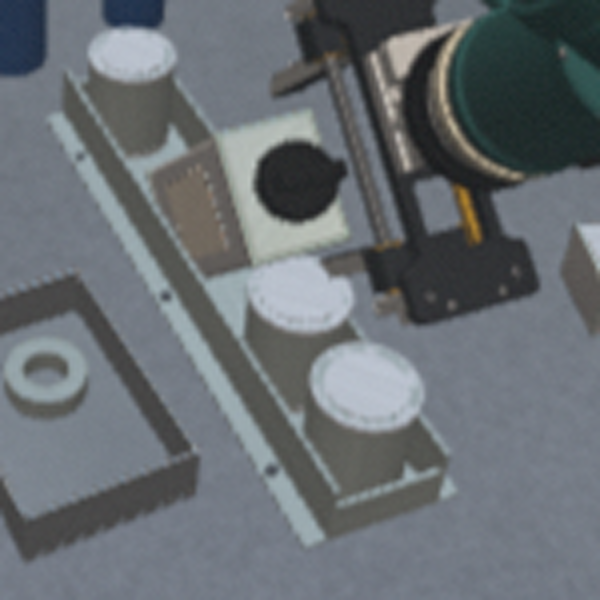

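View pics/b5.png

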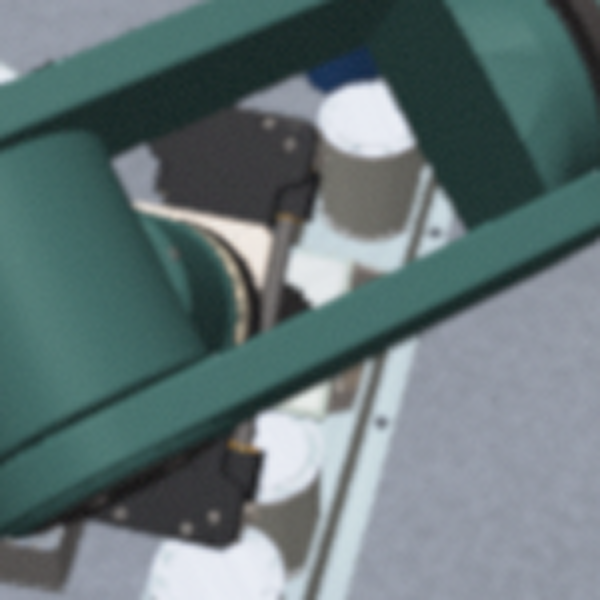

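Run:
```python
from h import *
W=cams.snapshot("wrist")
Rc=R.from_euler('z',78.3034,degrees=True)*R.from_euler('y',40.5966,degrees=True)
o=np.array([.48624528,.11532174,.003])-Rc.apply([.04,0,0])
im=W["frame"].copy()
c=im[150:310,180:440];c=cv2.resize(c,None,fx=3,fy=3,interpolation=cv2.INTER_CUBIC)
def d(X,col):
    u=proj(W,o+Rc.apply(X));cv2.circle(c,tuple(int(round(k)) for k in ((u[0]-180+.5)*3,(u[1]-150+.5)*3)),3,col,-1)
for x in(-.04,.04):
  for y in(-.032,.032): d((x,y,.14),(255,0,0))
for s in(-.021,.021): d((0,s,.187),(0,255,0))
ob=robot.get_obs();Rt=R.from_euler('xyz',ob['ee_rot'])
for y in(-.006,.006,0):
    X=ob['tool_pos']+Rt.apply([0,y,.014]);u=proj(W,X);cv2.circle(c,tuple(int(round(k)) for k in ((u[0]-180+.5)*3,(u[1]-150+.5)*3)),3,(255,255,0),-1)
cv2.imwrite('pics/w6.png',c[...,::-1])
```

```text
(no output)
```

View pics/w6.png

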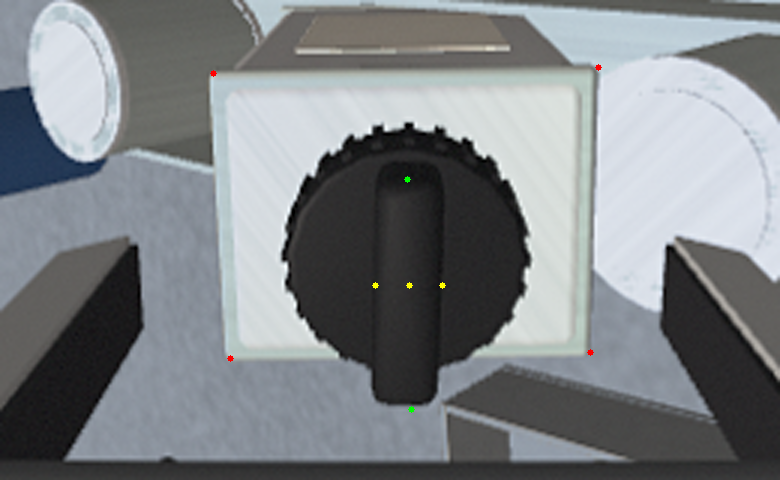

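```bash
python3 -m inch '[{"grip":1,"dx":0.04,"dy":0,"dz":0.24,"rx":0,"ry":0,"rz":0},{"grip":0.4,"dx":0,"dy":0,"dz":0,"rx":0,"ry":0,"rz":0},{"grip":0.4,"dx":0,"dy":0,"dz":0,"rx":0,"ry":0,"rz":0},{"grip":0.4,"dx":0,"dy":0,"dz":0,"rx":0,"ry":0,"rz":0},{"grip":0.4,"dx":0,"dy":0,"dz":0,"rx":0,"ry":0,"rz":0}]'
python3 - <<'E'
from h import *
o=robot.get_obs();Rt=R.from_euler('xyz',o['ee_rot']);t=np.array([.5044,.2031,.1691])
print((Rt.inv().apply(t-o['tool_pos'])/.025).round(2))
W=cams.snapshot("wrist");save(W,'w7.png')
E
```

```text
time: 7.8
tool_pos: [0.5047, 0.2044, 0.1704]
ee_rot: [-2.433, 0.013, 2.925]
wrist_force: [0.8, -0.0, 0.8]
width: 0.0574
[ 0.   -0.01  0.07]
```

View pics/w7.png

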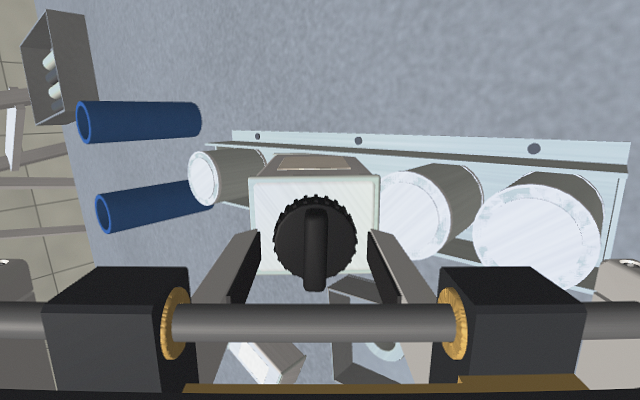

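```bash
python3 -m inch '[{"grip":0,"dx":0,"dy":0,"dz":0.04,"rx":0,"ry":0,"rz":0},{"grip":0,"dx":0,"dy":0,"dz":0,"rx":0,"ry":0,"rz":0},{"grip":0,"dx":0,"dy":0,"dz":0,"rx":0,"ry":0,"rz":0},{"grip":0,"dx":0,"dy":0,"dz":0,"rx":0,"ry":0,"rz":0},{"grip":0,"dx":0,"dy":0,"dz":0,"rx":0,"ry":0,"rz":0},{"grip":0,"dx":0,"dy":0,"dz":0,"rx":0,"ry":0,"rz":0}]'
python3 - <<'E'
from h import *
W=cams.snapshot("wrist");save(W,'w8.png')
E
```

```text
time: 8.6
tool_pos: [0.5047, 0.2038, 0.1694]
ee_rot: [-2.433, 0.013, 2.925]
wrist_force: [0.7, 0.3, -0.0]
width: 0.0116
```

View pics/w8.png

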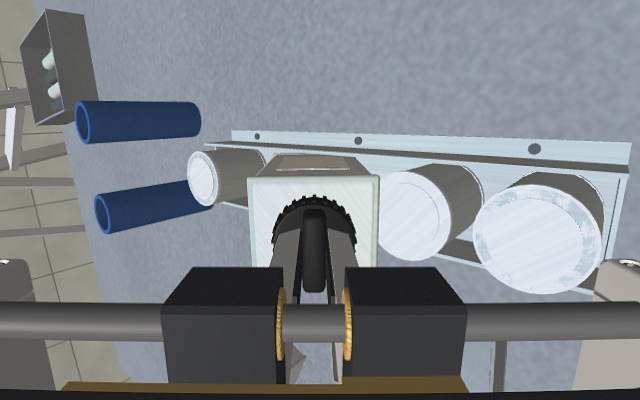

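```bash
python3 -m inch '[{"grip":0,"dx":0,"dy":-0.32,"dz":0.077,"rx":-0.5,"ry":0,"rz":0},{"grip":0,"dx":0,"dy":-0.32,"dz":0.077,"rx":-0.5,"ry":0,"rz":0},{"grip":0,"dx":0,"dy":-0.32,"dz":0.077,"rx":-0.5,"ry":0,"rz":0}]'
cat > chk.py <<'E'
from h import *
o=robot.get_obs();Rt=R.from_euler('xyz',o['ee_rot']);z=Rt.as_matrix()[:,2];x=Rt.as_matrix()[:,0]
lx=np.array([.2027,.9792,0]);ly=np.array([-.9792,.2027,0]);E=np.array([.4862,.1153,.003])
print('tilt x',np.degrees(np.arctan2(-z@lx,-z[2])).round(2),'tilt y',np.degrees(np.arctan2(-z@ly,-z[2])).round(2),'yaw off',np.degrees(np.arctan2(x@lx,x@ly)).round(2))
e=o['tool_pos']+Rt.apply([0,.04,.1845])-E
print('edge est off lx,ly,z mm',(np.array([e@lx,e@ly,e[2]])*1000).round(1),'F lane',[round(float(o['wrist_force']@k),1) for k in(lx,ly,[0,0,1])],'w',o['width'],'q',o['joint_positions'].round(2),'M',o['wrist_torque'].round(2))
E
python3 chk.py
```

```text
time: 9.02
tool_pos: [0.4997, 0.1823, 0.1797]
ee_rot: [-2.566, 0.013, 2.927]
wrist_force: [-0.2, -1.0, -0.4]
width: 0.0116
tilt x 32.99 tilt y 0.36 yaw off 0.6
edge est off lx,ly,z mm [ 1.4 -1.3  0.2] F lane [-1.0, 0.0, -0.4] w 0.011563313345465568 q [ 0.51  0.33  1.27 -0.46  1.9  -0.92] M [ 0.16 -0.09  0.04]
```

```bash
python3 -m inch '[{"grip":0,"dx":0,"dy":-0.32,"dz":0.077,"rx":-0.5,"ry":0,"rz":0},{"grip":0,"dx":0,"dy":-0.32,"dz":0.077,"rx":-0.5,"ry":0,"rz":0},{"grip":0,"dx":0,"dy":-0.32,"dz":0.077,"rx":-0.5,"ry":0,"rz":0},{"grip":0,"dx":0,"dy":-0.32,"dz":0.077,"rx":-0.5,"ry":0,"rz":0}]';python3 chk.py;  python3 -c "
from h import *
p=cams.snapshot('scene');cv2.imwrite('pics/a9.png',cv2.resize(p['frame'][180:330,310:460],None,fx=4,fy=4)[...,::-1])"
```

```text
time: 9.52
tool_pos: [0.4924, 0.1495, 0.1892]
ee_rot: [-2.746, 0.014, 2.927]
wrist_force: [0.5, -1.4, -1.0]
width: 0.0118
tilt x 22.69 tilt y 0.53 yaw off 0.61
edge est off lx,ly,z mm [ 0.5 -1.4  0.5] F lane [-1.3, -0.8, -1.0] w 0.011783395625885986 q [ 0.4   0.18  1.37 -0.34  1.8  -1.  ] M [ 0.07 -0.04 -0.03]
```

View pics/a9.png

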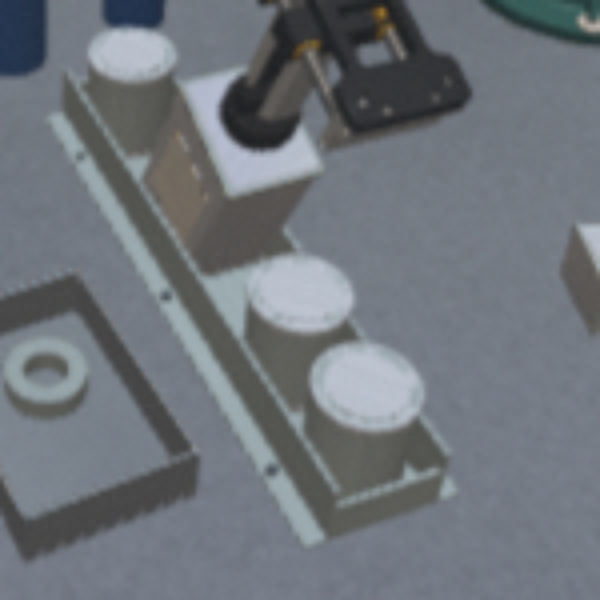

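The can is following the gripper: it stands at about 23° and rotates about its edge. I'll continue.

```bash
python3 -m inch '[{"grip":0,"dx":0,"dy":-0.32,"dz":0.077,"rx":-0.5,"ry":0,"rz":0},{"grip":0,"dx":0,"dy":-0.32,"dz":0.077,"rx":-0.5,"ry":0,"rz":0},{"grip":0,"dx":0,"dy":-0.32,"dz":0.077,"rx":-0.5,"ry":0,"rz":0},{"grip":0,"dx":0,"dy":-0.32,"dz":0.077,"rx":-0.5,"ry":0,"rz":0},{"grip":0,"dx":0,"dy":-0.32,"dz":0.077,"rx":-0.5,"ry":0,"rz":0},{"grip":0,"dx":0,"dy":-0.32,"dz":0.077,"rx":-0.5,"ry":0,"rz":0}]';python3 chk.py
```

```text
time: 10.32
tool_pos: [0.4812, 0.0982, 0.1915]
ee_rot: [-3.024, 0.015, 2.926]
wrist_force: [1.3, 0.0, -1.7]
width: 0.0119
tilt x 6.75 tilt y 0.79 yaw off 0.68
edge est off lx,ly,z mm [ 0.3 -1.6  0.6] F lane [0.3, -1.2, -1.7] w 0.011909250360907977 q [ 0.16 -0.01  1.53 -0.12  1.65 -1.2 ] M [ 0.16 -0.11  0.  ]
```

```bash
python3 -m inch '[{"grip":0,"dx":0,"dy":-0.32,"dz":0.06,"rx":-0.5,"ry":0.08,"rz":0},{"grip":0,"dx":0,"dy":-0.32,"dz":0.06,"rx":-0.5,"ry":0.08,"rz":0},{"grip":0,"dx":0,"dy":-0.16,"dz":0.035,"rx":-0.25,"ry":0,"rz":0}]';python3 chk.py;  python3 -c "
from h import *
p=cams.snapshot('scene');cv2.imwrite('pics/a10.png',cv2.resize(p['frame'][180:330,310:460],None,fx=4,fy=4)[...,::-1])
p=cams.snapshot('side');cv2.imwrite('pics/b10.png',cv2.resize(p['frame'][180:330,250:400],None,fx=4,fy=4)[...,::-1])"
```

```text
time: 10.7
tool_pos: [0.4763, 0.0768, 0.1884]
ee_rot: [-3.141, 0.002, 2.923]
wrist_force: [-0.1, 2.5, 1.7]
width: 0.0119
tilt x 0.06 tilt y 0.11 yaw off 0.85
edge est off lx,ly,z mm [0.1 0.9 0.8] F lane [2.4, 0.6, 1.7] w 0.011927551121642082 q [ 0.04 -0.06  1.58 -0.    1.62 -1.31] M [ 0.45 -0.09 -0.02]
```

View pics/a10.png

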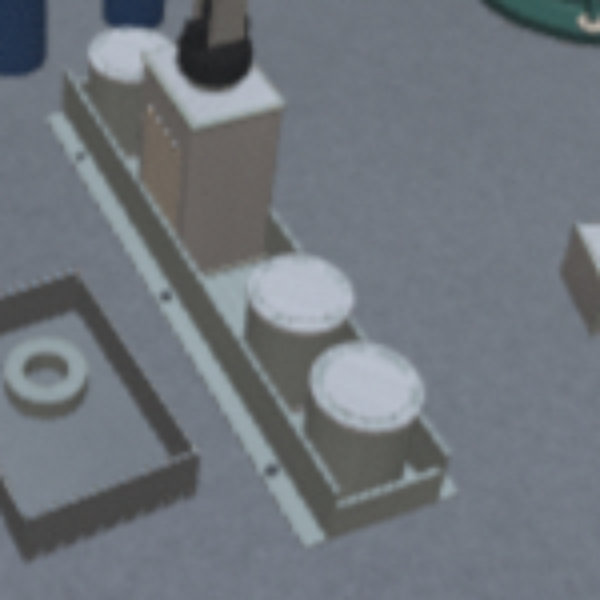

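View pics/b10.png

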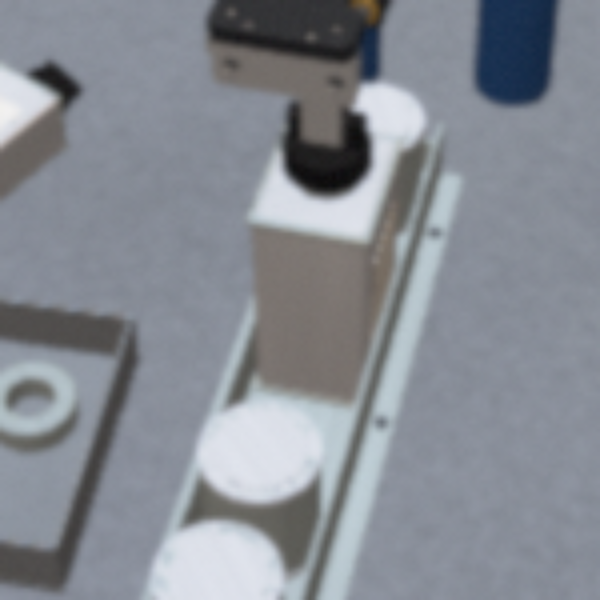

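```bash
python3 -m inch '[{"grip":0,"dx":0,"dy":0,"dz":0.03,"rx":0,"ry":0,"rz":0},{"grip":0,"dx":0,"dy":0,"dz":0.03,"rx":0,"ry":0,"rz":0},{"grip":0,"dx":0,"dy":0,"dz":0,"rx":0,"ry":0,"rz":0},{"grip":0,"dx":0,"dy":0,"dz":0,"rx":0,"ry":0,"rz":0}]';python3 chk.py
```

```text
time: 11.3
tool_pos: [0.4763, 0.0775, 0.1882]
ee_rot: [-3.138, 0.003, 2.925]
wrist_force: [-0.7, -0.9, 1.7]
width: 0.0119
tilt x 0.22 tilt y 0.18 yaw off 0.74
edge est off lx,ly,z mm [0.2 0.9 0.6] F lane [-1.0, 0.5, 1.7] w 0.011867446063193053 q [ 0.05 -0.06  1.58 -0.    1.62 -1.31] M [-0.05  0.04 -0.03]
```

```bash
python3 -m inch '[{"grip":0,"dx":0,"dy":0,"dz":0.06,"rx":0,"ry":0,"rz":0},{"grip":0,"dx":0,"dy":0,"dz":0.06,"rx":0,"ry":0,"rz":0},{"grip":0,"dx":0,"dy":0,"dz":0,"rx":0,"ry":0,"rz":0}]';python3 chk.py
```

```text
time: 11.68
tool_pos: [0.4764, 0.0775, 0.1883]
ee_rot: [-3.137, 0.005, 2.925]
wrist_force: [-0.8, 0.1, -0.9]
width: 0.0114
tilt x 0.25 tilt y 0.29 yaw off 0.72
edge est off lx,ly,z mm [0.1 0.5 0.6] F lane [-0.1, 0.8, -0.9] w 0.011425389036633716 q [ 0.05 -0.06  1.58 -0.01  1.62 -1.31] M [-0.03  0.18 -0.12]
```

```bash
python3 -m inch '[{"grip":0,"dx":0,"dy":0,"dz":0,"rx":0,"ry":0,"rz":1},{"grip":0,"dx":0,"dy":0,"dz":0,"rx":0,"ry":0,"rz":1},{"grip":0,"dx":0,"dy":0,"dz":0,"rx":0,"ry":0,"rz":1},{"grip":0,"dx":0,"dy":0,"dz":0,"rx":0,"ry":0,"rz":1}]';python3 chk.py; python3 -m inch '[{"grip":0,"dx":0,"dy":0,"dz":0,"rx":0,"ry":0,"rz":1},{"grip":0,"dx":0,"dy":0,"dz":0,"rx":0,"ry":0,"rz":1},{"grip":0,"dx":0,"dy":0,"dz":0,"rx":0,"ry":0,"rz":1},{"grip":0,"dx":0,"dy":0,"dz":0,"rx":0,"ry":0,"rz":1}]';python3 chk.py
```

```text
time: 12.18
tool_pos: [0.4764, 0.0776, 0.1882]
ee_rot: [-3.139, 0.006, 2.566]
wrist_force: [-0.8, -0.2, 2.3]
width: 0.0116
tilt x 0.27 tilt y 0.28 yaw off 21.28
edge est off lx,ly,z mm [ -2.5 -13.4   0.6] F lane [-0.3, 0.8, 2.3] w 0.011635046731773232 q [ 0.05 -0.06  1.58 -0.01  1.62 -0.95] M [-0.01  0.16  0.07]
time: 12.68
tool_pos: [0.4765, 0.0778, 0.1882]
ee_rot: [-3.141, 0.007, 2.206]
wrist_force: [-1.2, 0.2, 1.7]
width: 0.0117
tilt x 0.29 tilt y 0.28 yaw off 41.88
edge est off lx,ly,z mm [ -9.8 -25.7   0.7] F lane [-0.1, 1.2, 1.7] w 0.011674943744574182 q [ 0.05 -0.06  1.58 -0.01  1.62 -0.59] M [-0.08  0.2   0.04]
```

```bash
cat > m.py <<'E'
from bench import robot
o=robot.get_obs();print('yaw',round(float(o['ee_rot'][2]),3),'M',o['wrist_torque'].round(3),'tau6',round(float(o['joint_torque'][5]),3),'F',o['wrist_force'].round(1),'tilt',o['ee_rot'][:2].round(3))
E
python3 -m inch '[{"grip":0,"dx":0,"dy":0,"dz":0,"rx":0,"ry":0,"rz":1},{"grip":0,"dx":0,"dy":0,"dz":0,"rx":0,"ry":0,"rz":1}]' >/dev/null;python3 m.py
python3 -m inch '[{"grip":0,"dx":0,"dy":0,"dz":0,"rx":0,"ry":0,"rz":1},{"grip":0,"dx":0,"dy":0,"dz":0,"rx":0,"ry":0,"rz":1}]' >/dev/null;python3 m.py
python3 -m inch '[{"grip":0,"dx":0,"dy":0,"dz":0,"rx":0,"ry":0,"rz":1},{"grip":0,"dx":0,"dy":0,"dz":0,"rx":0,"ry":0,"rz":1}]' >/dev/null;python3 m.py
python3 -m inch '[{"grip":0,"dx":0,"dy":0,"dz":0,"rx":0,"ry":0,"rz":1},{"grip":0,"dx":0,"dy":0,"dz":0,"rx":0,"ry":0,"rz":1}]' >/dev/null;python3 m.py
python3 -m inch '[{"grip":0,"dx":0,"dy":0,"dz":0,"rx":0,"ry":0,"rz":1},{"grip":0,"dx":0,"dy":0,"dz":0,"rx":0,"ry":0,"rz":1}]' >/dev/null;python3 m.py
```

```text
yaw 2.027 M [-0.086  0.214  0.043] tau6 -0.54 F [-0.6 -0.5  2.2] tilt [3.141 0.007]
yaw 1.847 M [-0.114  0.256  0.049] tau6 -0.54 F [-0.7 -0.8  2.8] tilt [3.14  0.007]
yaw 1.667 M [-0.096  0.232  0.174] tau6 -0.382 F [ 0.5 -0.8  1.5] tilt [3.139 0.007]
yaw 1.488 M [-0.069  0.292  0.093] tau6 -0.487 F [-1.5 -0.4  2.4] tilt [3.137 0.007]
yaw 1.308 M [-0.121  0.243  0.005] tau6 -0.59 F [-0.7 -0.   1.5] tilt [3.136 0.006]
```

```bash
for i in 1; do :; done
python3 -m inch '[{"grip":0,"dx":0,"dy":0,"dz":0,"rx":0,"ry":0,"rz":1}]' >/dev/null;python3 m.py
python3 -m inch '[{"grip":0,"dx":0,"dy":0,"dz":0,"rx":0,"ry":0,"rz":1}]' >/dev/null;python3 m.py
python3 -m inch '[{"grip":0,"dx":0,"dy":0,"dz":0,"rx":0,"ry":0,"rz":1}]' >/dev/null;python3 m.py
python3 -m inch '[{"grip":0,"dx":0,"dy":0,"dz":0,"rx":0,"ry":0,"rz":1}]' >/dev/null;python3 m.py
python3 -m inch '[{"grip":0,"dx":0,"dy":0,"dz":0,"rx":0,"ry":0,"rz":1}]' >/dev/null;python3 m.py
python3 -m inch '[{"grip":0,"dx":0,"dy":0,"dz":0,"rx":0,"ry":0,"rz":1}]' >/dev/null;python3 m.py
```

```text
yaw 1.218 M [-0.063  0.313  0.069] tau6 -0.49 F [-1.3 -0.7  1.1] tilt [3.136 0.006]
yaw 1.128 M [-0.064  0.303  0.176] tau6 -0.396 F [-0.5  0.1  3.3] tilt [3.135 0.005]
yaw 1.039 M [-0.113  0.299  0.197] tau6 -0.398 F [-0.2 -0.5  2.5] tilt [3.135 0.005]
yaw 0.949 M [-0.105  0.358  0.063] tau6 -0.51 F [-0.5 -0.6  2.6] tilt [3.134 0.005]
yaw 0.859 M [-0.042  0.323 -0.021] tau6 -0.607 F [-0.8 -1.1  1.8] tilt [3.134 0.004]
yaw 0.769 M [-0.092  0.362 -0.008] tau6 -0.576 F [-0.2 -1.   1.4] tilt [3.133e+00 3.000e-03]
```

```bash
python3 -m inch '[{"grip":0.2,"dx":0,"dy":0,"dz":0,"rx":0,"ry":0,"rz":0},{"grip":0.4,"dx":0,"dy":0,"dz":0,"rx":0,"ry":0,"rz":0},{"grip":0.6,"dx":0,"dy":0,"dz":0,"rx":0,"ry":0,"rz":0},{"grip":0.6,"dx":0,"dy":0,"dz":0,"rx":0,"ry":0,"rz":0},{"grip":0.6,"dx":0,"dy":0,"dz":-0.3,"rx":0,"ry":0,"rz":0},{"grip":0.6,"dx":0,"dy":0,"dz":-0.8,"rx":0,"ry":0,"rz":0},{"grip":0.6,"dx":0,"dy":0,"dz":-1,"rx":0,"ry":0,"rz":0},{"grip":0.6,"dx":0,"dy":0,"dz":-1,"rx":0,"ry":0,"rz":0},{"grip":0.6,"dx":0,"dy":0,"dz":-1,"rx":0,"ry":0,"rz":0}]'
python3 - <<'E'
from h import *
ims=[]
for n,(x0,y0) in [("scene",(310,170)),("side",(250,170))]:
    p=cams.snapshot(n);ims.append(cv2.resize(p["frame"][y0:y0+200,x0:x0+130],None,fx=2.9,fy=2.9,interpolation=cv2.INTER_CUBIC))
cv2.imwrite('pics/e.png',np.hstack(ims)[...,::-1])
p=cams.snapshot("wrist");save(p,'we.png')
E
```

```text
time: 15.8
tool_pos: [0.476, 0.0789, 0.2918]
ee_rot: [3.137, 0.007, 0.774]
wrist_force: [0.7, -0.2, 0.0]
width: 0.0565
```

View pics/e.png

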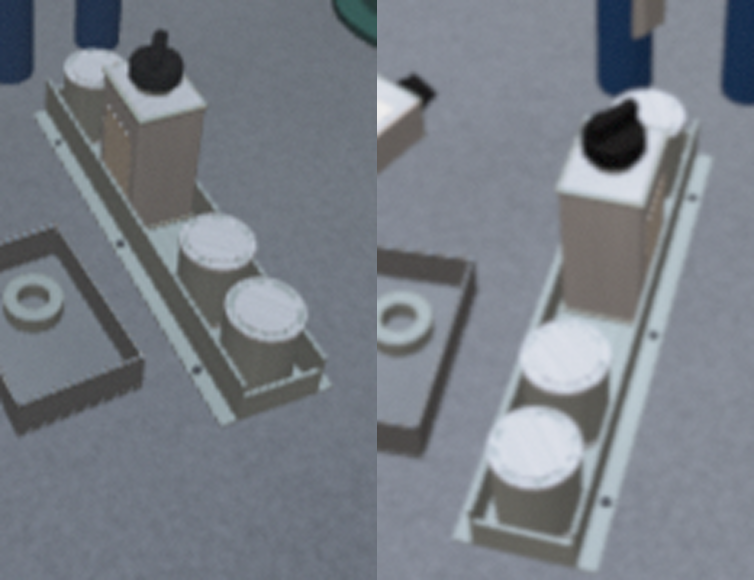

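View pics/we.png

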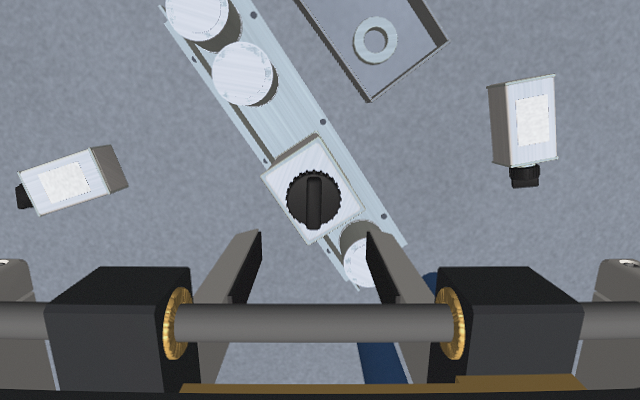

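```bash
python3 -c "
from bench import robot
print(robot.get_obs()['wrist_force'],robot.close_job())"
```

```text
the job is handed in; nothing more can be done
[-0.01879046 -1.00946165 -0.55107276] None
```

The can is standing upright in the lane, its cap is turned tight, and the job is handed in at about 16 s of the 64 s limit. No verdict is reported.

- **What I did:** I gripped the cap's bar in line with the leaning can (about 40.6°) and turned the can upright about its bottom edge. It took about 2 s, with wrist force of only a few newtons. I then set the can down, turned the cap 2.15 rad clockwise, opened the jaws and lifted clear.
- **Cap:** the torque rose to about 0.17–0.20 N m and fell away twice, about 0.55 rad apart, which fits two ratchet clicks. The wrist picture showed the bar still in line with the jaws, so it followed the full turn. That is more than the 2.02 rad needed in the worst case, but I could not read the thread and ratchet angles directly.
- **Can and surroundings:** the last pictures show the can upright between the lane walls, all three tins standing, and nothing touching the gripper. The tray and tubes look undisturbed, but I did not re-measure their positions.
- **Weak check:** my small downward nudges left the tool height at 0.188 m with no clear contact force. I took that, together with the pictures, to mean the base was on the floor. My estimate put it about 0.6 mm above the floor, within its error of about 1 mm.

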